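Stand the fallen spatter shield back up at the sample tray

ROBOT

A 6-joint arm with a two-finger parallel gripper is mounted at the origin on the work surface. World frame = base frame: x ahead of the robot, y to its left, z up, the work surface at z = 0. Lengths are in m, angles in rad, forces in N, time in s.
With the tool pointing down it reaches from about 0.3 to 0.875 m from the base axis. Payload 4.2 kg.
Tool frame: the origin (TCP) lies midway between the tips of the shut fingers; the grasp point (between the pads) lies 19 mm behind it; z points along the fingers, y is the line along which they close (so a half turn about z gives the same grasp; the last joint's range is limited). The gripper opens to 85 mm and grips with 20 to 120 N. Pads are 22 mm wide; open, the fingers measure 114 mm over their backs; the gripper's body (76 mm by 85 mm) begins 54 mm behind the grasp point. The pads swing forward as they close: fully open they stand 13 mm farther back than shut.
Start: joints at [1.097, 0.32, 1.565, -0, 1.257, -0.02], TCP at [0.252, 0.517, 0.231] pointing down, gripper open.
Joint ranges: [-3.11, 3.11], [-0.84, 2.01], [0.21, 2.61], [-1.34, 4.49], [0.05, 2.63], [-2.56, 2.56]. Speed limits (rad/s): [2.57, 2.57, 3.14, 3.14, 3.14, 3.14].

INTERFACE

Orientations are given as a unit quaternion [x, y, z, w].
In Python, from rig import r gives the robot as it stands. The module is installed in compiled form; this text tells all that it offers.
- The arm moves only by the tool step_arm, never from a script. Its argument "increments" is a list of rows, each a list of 3 entries, a list of its own where there are three numbers: the shift along the tool's x, y, z each as a share of 40 mm, from -1 to 1, then the turn, a rotation vector about the tool's x, y, z each as a share of 5 degrees, from -1 to 1, then the opening, from 0 (shut) to 1 (fully open). In form: [[[x, y, z], [wx, wy, wz], hand], ...]. A call has 1 to 12 rows; each row shifts and turns the commanded pose from where the row before left it, along the tool's axes as they then stand; what a row does not reach is not made up. A row lasts 1/12 s, in which the tool goes at most 41.7 mm and 7.16 degrees, less where a joint would pass 70% of its speed; a pose out of reach is approached as far as the arm can. A call with a number of a shift or a turn outside -1 to 1 is refused whole. A call with a gripper value outside its range is refused whole. The fingers move at their own pace and stop on an object; "squeeze" is the grip in N (left out, the last holds). Time passes only in rows, so rows that do not move let the fingers close. It gives the time, the measured TCP pose, the force, the opening and the grip force at its end, in the units of the state.
- r.get_obs(): the state, without advancing time (a new reading comes with each control period).
- r.get_image(name): name is "scene" or "side" or "wrist"; returns a dict with "frame" (400x640x3 uint8, blue, green, red), "depth" (400x640 float32, m along the optical axis (not along the pixel's ray), 0 where there is no reading), "mtx" (3x3 intrinsics, pixels), "position" and "attitude" of the camera in the world; the wrist camera has in their place "mount" (4x4, takes a point from camera to tool coordinates, whose origin is the TCP and whose axes are the flange's). Camera axes: x right, y down, z forward; pixel columns grow to the right and rows downward; lengths in m; the calibration is good to about 2 mm. A picture is of the moment at which its call begins: read the wrist's pose just before it.
- r.finish_job(): hands the job in; it is judged then, once.
The state is a dict: "clock": time; "joint_positions": joint angles; "joint_vel": joint speeds; "tau": joint torques, N m; "tcp_pos": TCP position; "tcp_rot": TCP orientation; "force": force on the tool from outside, world axes, zero at the start; "torque": the same for the moment, N m; "gripper_width": opening from 0.0 (shut) to 1.0 (fully open); "grasp_force": force on a finger pad.
Only numpy, scipy, OpenCV 4.12 (cv2) and the standard library are available. Lean on these libraries where they do the work, as an engineer would, in place of code of your own. Each camera call takes 0.05 s, during which the arm holds its last target. There are 200 camera calls.

TASK

The small spatter shield has fallen over on its back in front of the sample tray. Without ever lifting it off the bench, tip it back up onto its foot plate by pushing it with the fingers, then push the standing shield along the bench until the front edge of its foot plate rests squarely against the tray's near side, roughly at the middle of that side. Leave the jars in the tray, the tub and the beaker where they stand.

Things in the scene. Friction and masses are not known exactly. Their poses are not given: they have to be found in the camera images.
- shield: L-shaped spatter shield, loose, 0.48 to 0.78 kg: grey foot plate 95 (own x) x 150 (own y) x 6 mm; amber see-through upright 150 wide x 120 high (own z) x 5 mm on the foot's rear edge. Origin: middle of the rear lower edge (outer corner of the L), on the bench fallen or standing. Upright's back face is own x = 0, foot's underside own z = 0. Fallen: own x points up, own z level, roughly to the robot
- shield_top (a point): middle of the upright's top edge on its back face, 120 mm along own z from the shield's origin. While fallen the upright lies flat on the bench with this edge nearest the robot, and the foot plate stands on edge at its far end like a wall 95 mm high
- shield_toe (a point): middle of the foot plate's front lower edge, 95 mm along own x from the shield's origin; this edge must end against the tray. While fallen it is the foot's top edge, 95 mm up: pushed away from the robot there, the shield turns about its corner line and past about 40 degrees falls onto its foot by itself, the foot then reaching towards the tray
- tray: open steel sample tray fixed to the bench, 120 (own x) x 240 (own y) x 24 mm high, walls 5 mm, floor 5 mm; origin at the centre of its underside, on the bench. Its own x points away from the robot (turned up to 0.25 rad), its near side is the face at own x = -60 mm. The standing shield's foot edge starts some 45 to 85 mm short of it and at most 50 mm off its middle.
- tray_edge (a point): middle of the tray's near side, at bench height, own x = -60 mm of the tray
- jar_a: bystander: amber sample jar with white cap, 48 dia x 60 mm, standing in the left (own +y) part of the tray; origin at the centre of its underside
- jar_b: bystander: amber sample jar with white cap, 48 dia x 60 mm, standing in the right (own -y) part of the tray; origin at the centre of its underside
- tub: bystander: orange plastic tub with red cap, 68 dia x 80 mm, standing on the bench to one side of the shield; origin at the centre of its underside
- beaker: bystander: small glass beaker, 48 dia x 70 mm, on the bench to the other side of the shield; origin at the centre of its underside
There are look-alikes about, which are no part of the job. Of the things that look like the shield, take the one that is nearest to the robot's base at the start.

How it is judged:
On the way:
1. the shield stands upright on its foot plate on the bench (angle between shield's own z axis and vertical below 0.06 rad and height (world z) of shield below 0.006 m), for 0.2 s.
At the end, for the whole second after the job is handed in: The shield stands at rest upright on its foot plate on the bench (within 0.06 rad), the middle of its foot's front edge within 10 mm of the tray's near side and within 50 mm of the middle of that side, square to it within 0.1 rad (all of step 1 and height (world z) of shield_toe below 0.006 m and x of shield_toe in the frame of tray_edge between -0.01 and 0.004 m and y of shield_toe in the frame of tray_edge between -0.05 and 0.05 m and angle between the x axis of shield and the x axis of tray, either way round below 0.1 rad and linear speed of shield below 0.01 m/s); the robot touches nothing.
It fails at once if the shield is lifted off the bench (its corner line more than 20 mm up) (height (world z) of shield above 0.02 m).
It fails at once if the left jar is shifted by more than 20 mm or knocked over (distance of jar_a from where it was at the start of the episode above 0.02 m or angle between jar_a's own z axis and vertical above 0.4 rad).
It fails at once if the right jar is shifted by more than 20 mm or knocked over (distance of jar_b from where it was at the start of the episode above 0.02 m or angle between jar_b's own z axis and vertical above 0.4 rad).
It fails at once if the tub is shifted by more than 20 mm or knocked over (distance of tub from where it was at the start of the episode above 0.02 m or angle between tub's own z axis and vertical above 0.4 rad).
It fails at once if the beaker is shifted by more than 20 mm or knocked over (distance of beaker from where it was at the start of the episode above 0.02 m or angle between beaker's own z axis and vertical above 0.4 rad).
It also fails if it takes over 53 s, if anything falls off the work surface, if the arm or the gripper's body presses on something with over 40 N, if the wrist force passes 120 N, or if a joint passes its speed limit or range.

## Working session

There is one attempt and no reset: what is moved stays moved. The work goes in short steps, Python scripts to look and compute and a tool call to move; the robot and the scene stay as the last step left them, time stands still between calls to the robot, and variables do not carry over. Pictures are saved under pics/ and viewed, at most 10 in all, crops included, and the job is handed in when it is done.

Besides the shell and the picture viewer there is one more tool, called after "Emit:" as name([rows], argument=value, ...), one row to a line, values as JSON. step_arm: Moves the arm, as the interface text tells. Shift numbers are shares of 40 mm and turn numbers shares of 5 degrees, none past 1 either way. Its arguments: {"type":"object","properties":{"increments":{"type":"array","items":{"type":"array"}},"squeeze":{"type":"number"}},"required":["increments"]}

```bash
mkdir -p pics
cat > h.py <<'E'
import numpy as np,cv2
from scipy.spatial.transform import Rotation as R
from rig import r
def cam(n):
    o=r.get_obs() if n=="wrist" else None
    d=r.get_image(n)
    if n=="wrist":
        T=np.eye(4);T[:3,:3]=R.from_quat(o["tcp_rot"]).as_matrix();T[:3,3]=o["tcp_pos"];T=T@np.array(d["mount"])
    else:
        T=np.eye(4);a=np.array(d["attitude"],float)
        T[:3,:3]=a if a.shape==(3,3) else R.from_quat(a).as_matrix();T[:3,3]=d["position"]
    d["T"]=T;return d
def cloud(d):
    z=d["depth"];v,u=np.mgrid[:z.shape[0],:z.shape[1]]
    K=d["mtx"];p=np.stack([(u-K[0][2])/K[0][0]*z,(v-K[1][2])/K[1][1]*z,z],-1)
    w=p@d["T"][:3,:3].T+d["T"][:3,3];w[z==0]=np.nan;return w
def ray(d,u,v,h=0.):
    K=np.array(d["mtx"]);q=d["T"][:3,:3]@np.linalg.inv(K)@[u,v,1];o=d["T"][:3,3]
    return o+q*(h-o[2])/q[2]
E
python3 - <<'E'
from h import *
for n in("scene","side"):
    d=cam(n);cv2.imwrite(f"pics/{n}0.png",d["frame"]);print(n,d["T"].round(3).tolist(),np.array(d["mtx"]).tolist())
    np.savez(f"{n}0.npz",frame=d["frame"],depth=d["depth"],mtx=d["mtx"],T=d["T"])
o=r.get_obs();print(o["clock"],o["tcp_pos"],o["tcp_rot"],R.from_quat(o["tcp_rot"]).as_matrix().round(3).tolist())
E
```

```text
scene [[0.197, 0.823, -0.533, 1.323], [0.98, -0.167, 0.104, -0.085], [-0.003, -0.543, -0.84, 1.266], [0.0, 0.0, 0.0, 1.0]] [[516.1705418969502, 0.0, 322.77979262495313], [0.0, 516.1705418969502, 202.30833810503984], [0.0, 0.0, 1.0]]
side [[0.788, -0.357, 0.502, 0.035], [-0.616, -0.443, 0.651, -0.649], [-0.01, -0.822, -0.569, 0.702], [0.0, 0.0, 0.0, 1.0]] [[456.3240183466836, 0.0, 320.6904903964735], [0.0, 456.3240183466836, 194.92002048146216], [0.0, 0.0, 1.0]]
0.1 [0.25188661 0.51644052 0.23057789] [ 2.24960645e-01  9.74367539e-01 -7.56324509e-04 -1.84741198e-04] [[-0.899, 0.438, -0.001], [0.438, 0.899, -0.001], [0.0, -0.002, -1.0]]
```

View pics/scene0.png

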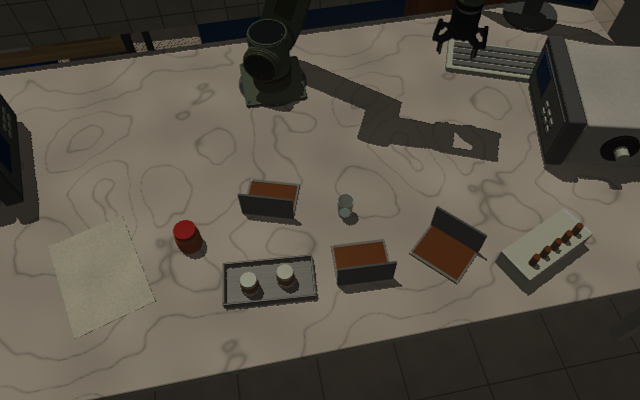

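View pics/side0.png

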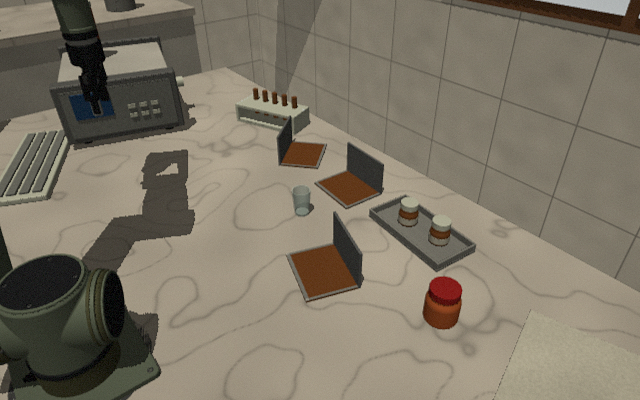

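The scene view shows the fallen shield at about (270,198), with its dark foot standing on edge. The tray with the jars is at (270,282), the tub at (187,237) and the beaker at (346,206). The look-alikes are at (365,262) and (448,245). The side view agrees: shield at (330,265), tray at (422,230).

Run:
```python
from h import *
for n in("scene","side"):
    f=np.load(n+"0.npz");d=dict(f);w=cloud(d)
    box={"scene":[(232,172,310,225),(215,250,325,312),(165,212,212,258),(332,188,360,222)],
         "side":[(280,205,370,303),(362,185,480,272),(418,270,468,332),(288,180,314,220)]}[n]
    for nm,(a,b,c,e) in zip(["shield","tray","tub","beaker"],box):
        p=w[b:e,a:c].reshape(-1,3);p=p[np.isfinite(p[:,2])]
        if nm=="shield":
            q=p[(p[:,2]>.015)&(p[:,2]<.11)]
            rc=cv2.minAreaRect(q[:,:2].astype(np.float32)*1000);print(n,nm,len(q),rc,cv2.boxPoints(rc).round(1).tolist(),"top",np.percentile(q[:,2],[50,95,99]).round(4))
            t=q[q[:,2]>.085];print(" top edge",cv2.boxPoints(cv2.minAreaRect(t[:,:2].astype(np.float32)*1000)).round(1).tolist())
        elif nm=="tray":
            q=p[(p[:,2]>.018)&(p[:,2]<.029)]
            rc=cv2.minAreaRect(q[:,:2].astype(np.float32)*1000);print(n,nm,len(q),rc,cv2.boxPoints(rc).round(1).tolist())
            j=p[(p[:,2]>.055)];km=cv2.kmeans(j[:,:2].astype(np.float32),2,None,(3,50,1e-5),5,0);print(" jars",km[2].round(3).tolist())
        else:
            q=p[p[:,2]>.02];print(n,nm,len(q),q[:,:2].min(0).round(3),q[:,:2].max(0).round(3),q[:,2].max().round(3))
    # upright by colour (bench-plane rays)
    F=d["frame"].astype(int);m=((F[:,:,2]-F[:,:,0])>50)
    a,b,c,e=box[0];vv,uu=np.nonzero(m[b:e,a:c])
    P=np.array([ray(d,u+a,v+b,.005)[:2] for u,v in zip(uu,vv)])*1000
    print(" amber",cv2.boxPoints(cv2.minAreaRect(P.astype(np.float32))).round(1).tolist())
```

```text
scene shield 909 ((531.942626953125, -92.79579162597656), (151.02877807617188, 13.897852897644043), 70.28707122802734) [[499.8999938964844, -161.5], [513.0, -166.1999969482422], [564.0, -24.100000381469727], [550.9000244140625, -19.399999618530273]] top [0.0617 0.0961 0.0983]
 top edge [[502.70001220703125, -161.6999969482422], [515.0, -165.60000610351562], [561.2999877929688, -23.100000381469727], [549.0999755859375, -19.100000381469727]]
scene tray 669 ((740.2174682617188, -118.28558349609375), (240.4932403564453, 124.5294189453125), 84.86534881591797) [[667.4000244140625, -232.5], [791.5, -243.60000610351562], [813.0, -4.099999904632568], [689.0, 7.099999904632568]]
 jars [[0.7480000257492065, -0.07400000095367432], [0.7519999742507935, -0.1679999977350235]]
scene tub 669 [ 0.55  -0.348] [ 0.617 -0.282] 0.088
scene beaker 301 [0.544 0.102] [0.594 0.149] 0.076
 amber [[406.20001220703125, -119.69999694824219], [460.0, -138.6999969482422], [504.8999938964844, -11.800000190734863], [451.1000061035156, 7.199999809265137]]
side shield 1097 ((535.47607421875, -12.7904052734375), (253.79
[... 258 characters left out ...]
[509.5, -166.1999969482422], [558.5, -22.799999237060547], [551.2999877929688, -20.399999618530273]]
side tray 943 ((742.2022094726562, -79.59565734863281), (323.99951171875, 124.57405090332031), 84.94890594482422) [[665.9000244140625, -235.5], [790.0, -246.5], [818.5, 76.30000305175781], [694.4000244140625, 87.30000305175781]]
 jars [[0.7450000047683716, -0.17299999296665192], [0.7419999837875366, -0.07900000363588333]]
side tub 1488 [ 0.543 -0.352] [ 0.608 -0.286] 0.086
side beaker 430 [0.545 0.098] [0.592 0.147] 0.074
 amber [[407.1000061035156, -122.80000305175781], [506.3999938964844, -156.60000610351562], [550.2000122070312, -27.899999618530273], [450.8999938964844, 5.900000095367432]]
```

Emit:
step_arm([
  [[-0.59, -0.54, 0], [0, 0, 0], 0],
  [[-0.59, -0.54, 0], [0, 0, 0], 0],
  [[-0.59, -0.54, 0], [0, 0, 0], 0],
  [[-0.59, -0.54, 0], [0, 0, 0], 0],
  [[-0.59, -0.54, 0], [0, 0, 0], 0],
  [[-0.59, -0.54, 0], [0, 0, 0], 0],
  [[-0.59, -0.54, 0], [0, 0, 0], 0],
  [[-0.59, -0.54, 0], [0, 0, 0], 0],
  [[-0.59, -0.54, 0], [0, 0, 0], 0],
  [[-0.59, -0.54, 0], [0, 0, 0], 0],
])

```text
clock: 0.93
tcp_pos: [0.3695, 0.2176, 0.2311]
tcp_rot: [0.225, 0.974, -0.0, -0.0]
force: [-0.2, 0.6, 0.4]
gripper_width: 0.001
grasp_force: 0.0
```

Emit:
step_arm([
  [[-0.59, -0.54, 0], [0, 0, 0], 0],
  [[-0.59, -0.54, 0], [0, 0, 0], 0],
  [[-0.59, -0.54, 0], [0, 0, 0], 0],
  [[-0.59, -0.54, 0], [0, 0, 0], 0],
  [[-0.59, -0.54, 0], [0, 0, 0], 0],
  [[-0.59, -0.54, 0], [0, 0, 0], 0],
  [[-0.59, -0.54, 0], [0, 0, 0], 0],
  [[-0.59, -0.54, 0], [0, 0, 0], 0],
  [[-0.59, -0.54, 0], [0, 0, 0], 0],
  [[-0.59, -0.54, 0], [0, 0, 0], 0],
  [[0, 0, 0], [0, 0, -0.71], 0],
  [[0, 0, 0], [0, 0, -0.71], 0],
])

```text
clock: 1.93
tcp_pos: [0.4872, -0.0801, 0.2306]
tcp_rot: [0.164, 0.986, 0.0, -0.001]
force: [-0.6, 0.1, -0.2]
gripper_width: 0.004
grasp_force: 0.0
```

Emit:
step_arm([
  [[0, 0, 0], [0, 0, 0], 0],
  [[0, 0, 0], [0, 0, 0], 0],
])

```text
clock: 2.1
tcp_pos: [0.4867, -0.0784, 0.231]
tcp_rot: [0.165, 0.986, 0.0, -0.0]
force: [0.2, 0.3, -0.4]
gripper_width: 0.002
grasp_force: 0.0
```

Emit:
step_arm([
  [[0, 0, 0.9], [0, 0, 0], 0],
  [[0, 0, 0.9], [0, 0, 0], 0],
  [[0, 0, 0.9], [0, 0, 0], 0],
  [[0, 0, 0.9], [0, 0, 0], 0],
  [[-0.2, 0, 0], [0, 0, 0], 0],
  [[-0.2, 0, 0], [0, 0, 0], 0],
  [[-0.2, 0, 0], [0, 0, 0], 0],
  [[-0.1, 0, 0], [0, 0, 0], 0],
  [[-0.1, 0, 0], [0, 0, 0], 0],
  [[-0.1, 0, 0], [0, 0, 0], 0],
  [[-0.1, 0, 0], [0, 0, 0], 0],
])

```text
clock: 3.02
tcp_pos: [0.5254, -0.0915, 0.0884]
tcp_rot: [0.164, 0.986, 0.0, 0.001]
force: [-1.4, 0.9, 1.0]
gripper_width: 0.003
grasp_force: 0.6
```

Run:
```python
from h import *
d=cam("side");cv2.imwrite("pics/s1.png",cv2.resize(d["frame"][150:330,230:480],None,fx=3,fy=3))
```

```text
(no output)
```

View pics/s1.png

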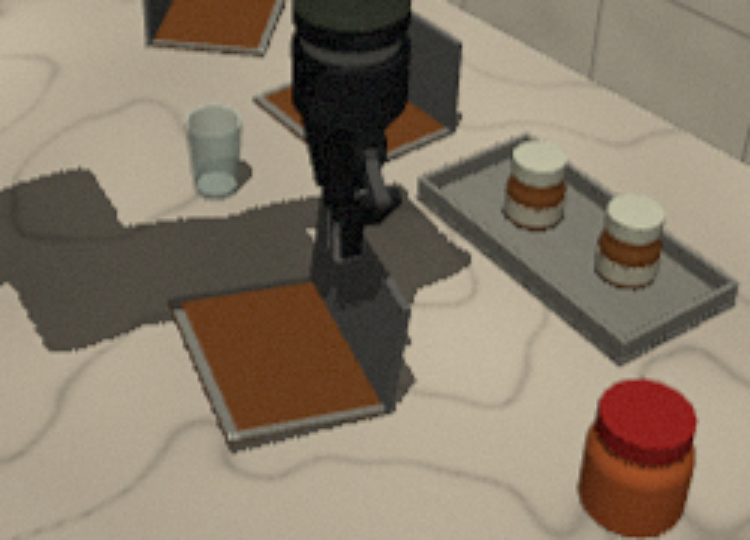

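It is tilting without an obvious slide: the fingers are against the foot wall just below its top edge, at crop (350,290). I'll follow the arc.

Emit:
step_arm([
  [[-0.1, 0, 0.01], [0, 0, 0], 0],
  [[-0.1, 0, 0.01], [0, 0, 0], 0],
  [[-0.1, 0, 0.01], [0, 0, 0], 0],
  [[-0.1, 0, 0.01], [0, 0, 0], 0],
  [[-0.09, 0, 0.03], [0, 0, 0], 0],
  [[-0.09, 0, 0.03], [0, 0, 0], 0],
  [[-0.09, 0, 0.03], [0, 0, 0], 0],
  [[-0.09, 0, 0.03], [0, 0, 0], 0],
])

```text
clock: 3.73
tcp_pos: [0.554, -0.1013, 0.0807]
tcp_rot: [0.164, 0.986, 0.0, 0.0]
force: [-0.1, 0.9, 0.2]
gripper_width: -0.002
grasp_force: 0.3
```

Run:
```python
from h import *
d=cam("side");cv2.imwrite("pics/s2.png",cv2.resize(d["frame"][150:330,230:480],None,fx=3,fy=3))
```

```text
(no output)
```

View pics/s2.png

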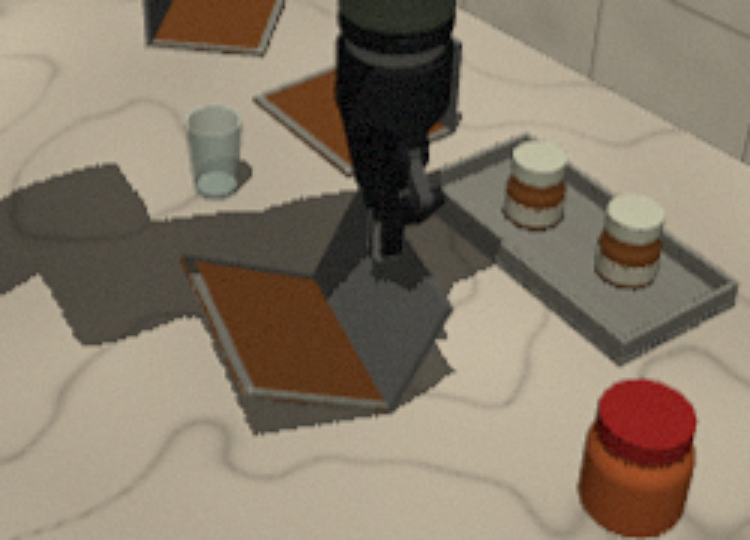

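It has tilted about 25° and the corner line is still where it was. Continuing.

Emit:
step_arm([
  [[-0.09, 0, 0.04], [0, 0, 0], 0],
  [[-0.09, 0, 0.04], [0, 0, 0], 0],
  [[-0.09, 0, 0.04], [0, 0, 0], 0],
  [[-0.09, 0, 0.04], [0, 0, 0], 0],
  [[-0.08, 0, 0.05], [0, 0, 0], 0],
  [[-0.08, 0, 0.05], [0, 0, 0], 0],
  [[-0.07, 0, 0.05], [0, 0, 0], 0],
  [[-0.07, 0, 0.05], [0, 0, 0], 0],
  [[0, 0, 0], [0, 0, 0], 0],
  [[0, 0, 0], [0, 0, 0], 0],
  [[0, 0, 0], [0, 0, 0], 0],
])

```text
clock: 4.7
tcp_pos: [0.5784, -0.1097, 0.0665]
tcp_rot: [0.164, 0.986, 0.0, -0.0]
force: [0.6, -0.5, 0.1]
gripper_width: 0.0
grasp_force: 0.0
```

Run:
```python
from h import *
d=cam("side");cv2.imwrite("pics/s3.png",cv2.resize(d["frame"][150:330,230:480],None,fx=3,fy=3))
```

```text
(no output)
```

View pics/s3.png

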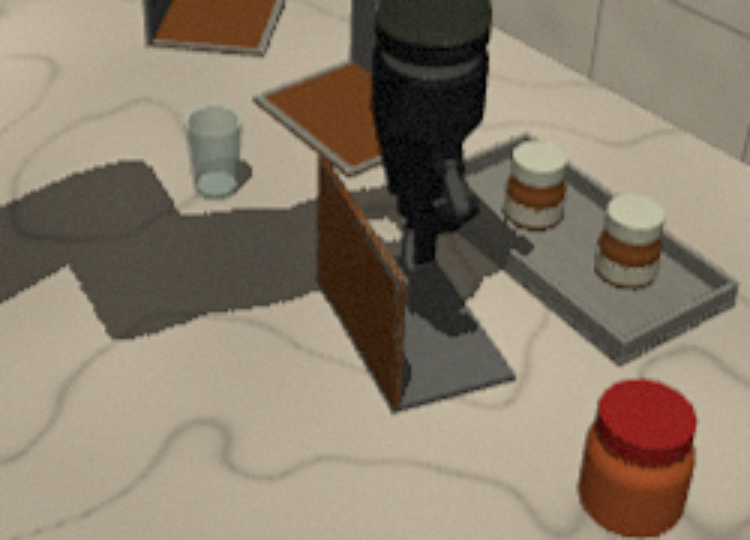

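It stands on its foot, with the upright's near side at crop (360,280). I'll raise the tool, back off behind it and open the fingers.

Emit:
step_arm([
  [[0, 0, -0.5], [0, 0, 0], 0],
  [[0, 0, -0.9], [0, 0, 0], 0],
  [[0, 0, -0.9], [0, 0, 0], 0],
  [[0, 0, -0.9], [0, 0, 0], 0],
  [[0, 0, -0.5], [0, 0, 0], 0],
  [[0.9, 0, 0], [0, 0, 0], 1],
  [[0.9, 0, 0], [0, 0, 0], 1],
  [[0.9, 0, 0], [0, 0, 0], 1],
  [[0.9, 0, 0], [0, 0, 0], 1],
  [[0, 0, 0], [0, 0, 0], 1],
])

```text
clock: 5.58
tcp_pos: [0.435, -0.0611, 0.214]
tcp_rot: [0.164, 0.986, 0.0, -0.003]
force: [-0.7, 0.3, -0.3]
gripper_width: 0.708
grasp_force: 0.0
```

```bash
cat > m.py <<'E'
from h import *
for n in("scene","side"):
    d=cam(n);w=cloud(d).reshape(-1,3);cv2.imwrite(f"pics/{n}_m.png",d["frame"])
    X,Y,Z=w.T;C=np.array([.53,-.095])
    # upright
    s=(Z>.05)&(Z<.118)&(X>.45)&(X<.63)&(Y>-.21)&(Y<.03)
    if n=="scene": f=lambda q:q
    q=w[s][:,:2].astype(np.float32)*1000
    rc=cv2.minAreaRect(q);print(n,"upright",len(q),np.round(rc[0],1),np.round(rc[1],1),rc[2],cv2.boxPoints(rc).round(1).tolist())
    # foot top
    t=(Z>.004)&(Z<.011)&(X>.5)&(X<.68)&(Y>-.23)&(Y<.05)
    t=(Z>.018)&(Z<.03)&(X>.65)&(X<.84)&(Y>-.26)&(Y<.03)
    q=w[t][:,:2].astype(np.float32)*1000
    print(" tray",len(q),cv2.boxPoints(cv2.minAreaRect(q)).round(1).tolist())
    # foot by darkness on plane z=6mm
    g=cv2.cvtColor(d["frame"],cv2.COLOR_BGR2GRAY);W=cloud(d)
    print(" bench z",np.nanmedian(Z[(X>.3)&(X<.45)&(Y>-.3)&(Y<-.1)]))
o=r.get_obs();print(o["clock"],o["tcp_pos"])
E
python3 m.py
```

```text
scene upright 732 [537.3 -94.2] [150.4  13.3] 70.57220458984375 [[506.1000061035156, -162.89999389648438], [518.5999755859375, -167.3000030517578], [568.5999755859375, -25.5], [556.0999755859375, -21.100000381469727]]
 tray 684 [[666.9000244140625, -232.5], [790.9000244140625, -243.60000610351562], [812.5, -4.099999904632568], [688.5999755859375, 7.099999904632568]]
 bench z 0.0007142837770912625
side upright 750 [533.7 -96.4] [151.5   7.1] 72.95384979248047 [[508.1000061035156, -167.8000030517578], [514.9000244140625, -169.89999389648438], [559.2999877929688, -25.0], [552.5, -23.0]]
 tray 931 [[666.0, -235.1999969482422], [789.7000122070312, -246.3000030517578], [811.4000244140625, -3.5999999046325684], [687.7000122070312, 7.400000095367432]]
 bench z 0.002799428898919931
5.6833 [ 0.44150798 -0.06280175  0.21519492]
```

View pics/scene_m.png

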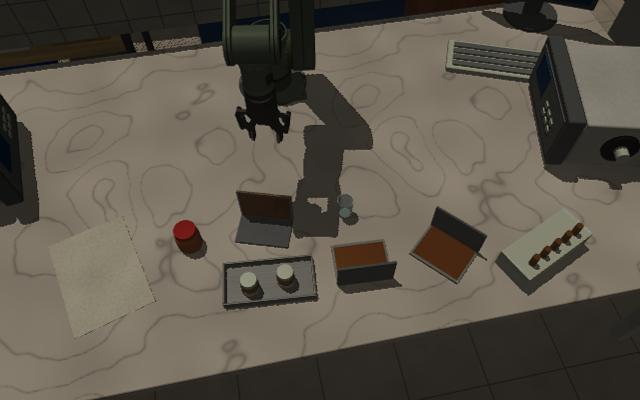

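The shield stands at (265,220), turned about 13° from the tray. Now I'll tilt the tool 30° so the fingertips lead, then go down behind it.

Emit:
step_arm([
  [[0, 0, 0], [0, -1, 0], 1],
  [[0, 0, 0], [0, -1, 0], 1],
  [[0, 0, 0], [0, -1, 0], 1],
  [[0, 0, 0], [0, -1, 0], 1],
  [[0, 0, 0], [0, -1, 0], 1],
  [[0, 0, 0], [0, -1, 0], 1],
  [[0.45, 0, 0.78], [0, 0, 0], 1],
  [[0.45, 0, 0.78], [0, 0, 0], 1],
  [[0.45, 0, 0.78], [0, 0, 0], 1],
  [[0.45, 0, 0.78], [0, 0, 0], 1],
  [[0.45, 0, 0.78], [0, 0, 0], 1],
  [[0, 0, 0], [0, 0, 0], 1],
])

```text
clock: 6.68
tcp_pos: [0.4456, -0.0728, 0.0984]
tcp_rot: [0.162, 0.951, -0.056, 0.258]
force: [-0.4, -0.5, -0.5]
gripper_width: 0.999
grasp_force: 0.0
```

Emit:
step_arm([
  [[-0.4, 0, 0.23], [0, 0, 0], 1],
  [[-0.4, 0, 0.23], [0, 0, 0], 1],
  [[-0.4, 0, 0.23], [0, 0, 0], 1],
  [[-0.3, 0, 0.17], [0, 0, 0], 1],
  [[0, 0, 0], [0, 0, 0], 1],
  [[0, 0, 0], [0, 0, 0], 1],
])

```text
clock: 7.18
tcp_pos: [0.5112, -0.0963, 0.1019]
tcp_rot: [0.163, 0.95, -0.055, 0.26]
force: [0.6, 0.2, -0.6]
gripper_width: 1.0
grasp_force: 0.0
```

Run:
```python
from h import *
d=cam("side");cv2.imwrite("pics/s4.png",cv2.resize(d["frame"][150:330,230:480],None,fx=3,fy=3))
o=r.get_obs();print(o["tcp_pos"],R.from_quat(o["tcp_rot"]).as_matrix().round(3).tolist(),o["joint_positions"])
```

```text
[ 0.51008804 -0.09605051  0.10151038] [[-0.812, 0.339, 0.475], [0.281, 0.941, -0.19], [-0.511, -0.021, -0.859]] [-0.13049947  0.210313    2.26758911 -0.73871639  0.18942687 -0.66562722]
```

View pics/s4.png

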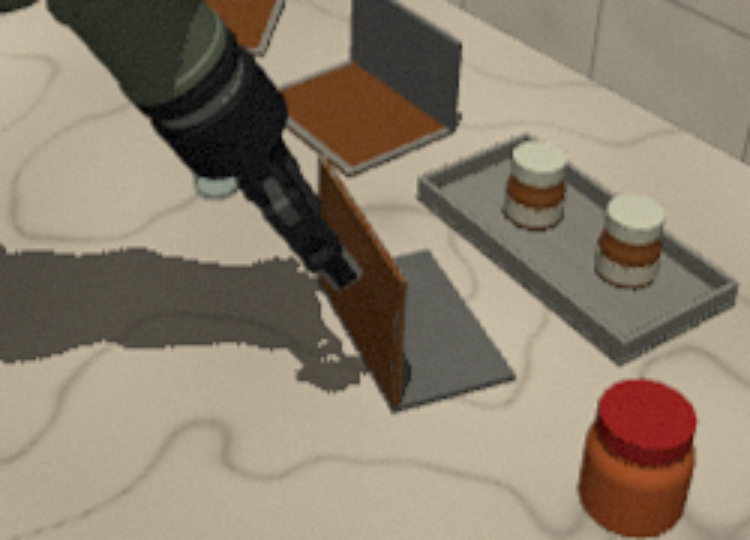

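Emit:
step_arm([
  [[0.43, 0, -0.25], [0, 0, 0], 1],
  [[0, 0, 0], [0, 1, 0], 1],
  [[0, 0, 0], [0, 1, 0], 1],
  [[0, 0, 0], [0, 0, 0], 1],
  [[0.11, 0.05, 0.3], [0, 0, 0], 1],
  [[0.11, 0.05, 0.3], [0, 0, 0], 1],
  [[0.11, 0.05, 0.3], [0, 0, 0], 1],
  [[0.11, 0.05, 0.3], [0, 0, 0], 1],
  [[0, 0, 0], [0, 0, 0], 1],
  [[0, 0, 0], [0, 0, 0], 1],
])

```text
clock: 8.07
tcp_pos: [0.4974, -0.0912, 0.0499]
tcp_rot: [0.168, 0.96, -0.057, 0.216]
force: [0.6, -0.0, 0.5]
gripper_width: 0.995
grasp_force: 0.0
```

Run:
```python
from h import *
o=r.get_obs();print(o["tcp_pos"],R.from_quat(o["tcp_rot"]).as_matrix().round(3).tolist(),o["joint_positions"])
```

```text
[ 0.49742198 -0.09118967  0.04989465] [[-0.85, 0.348, 0.396], [0.298, 0.937, -0.183], [-0.435, -0.037, -0.9]] [-0.11939807  0.30285619  2.2897589  -0.86155342  0.17809319 -0.51944456]
```

Emit:
step_arm([
  [[-0.18, 0, 0.09], [-0.17, 0, -0.36], 1],
  [[-0.18, 0, 0.09], [0, 0, 0], 1],
  [[-0.18, 0, 0.09], [0, 0, 0], 1],
  [[0, 0, 0], [0, 0, 0], 1],
])

```text
clock: 8.4
tcp_pos: [0.5231, -0.0998, 0.0516]
tcp_rot: [0.152, 0.962, -0.053, 0.219]
force: [0.1, 0.0, -0.1]
gripper_width: 1.007
grasp_force: 0.0
```

```bash
cat > plan.py <<'E'
import sys
from h import *
# plan.py x y z yangle_deg rows : equal rows to reach that pose, keeping tilt
x,y,z,a,n=map(float,sys.argv[1:]);n=int(n)
o=r.get_obs();p=np.array(o["tcp_pos"]);M=R.from_quat(o["tcp_rot"]).as_matrix()
a0=np.degrees(np.arctan2(M[1,1],M[0,1]));print("pos",p.round(4),"yang",round(a0,2),"F",np.round(o["force"],1),"tilt",np.degrees(np.arccos(-M[2,2])).round(1))
w=M.T@[0,0,(a-a0)/5/n]
for i in range(n):
    Mi=R.from_euler("z",(a-a0)*i/n,degrees=True).as_matrix()@M
    print((Mi.T@(np.array([x,y,z])-p)/n/.04).round(3),w.round(3))
E
python3 plan.py .576 -.104 .05 84.9 24; python3 m.py
```

```text
pos [ 0.5231 -0.0998  0.0516] yang 71.53 F [ 0.1  0.  -0.1] tilt 26.1
[-0.048  0.013  0.025] [-0.049 -0.004 -0.1  ]
[-0.048  0.013  0.025] [-0.049 -0.004 -0.1  ]
[-0.048  0.012  0.025] [-0.049 -0.004 -0.1  ]
[-0.048  0.012  0.025] [-0.049 -0.004 -0.1  ]
[-0.048  0.011  0.025] [-0.049 -0.004 -0.1  ]
[-0.048  0.011  0.025] [-0.049 -0.004 -0.1  ]
[-0.048  0.01   0.025] [-0.049 -0.004 -0.1  ]
[-0.048  0.01   0.025] [-0.049 -0.004 -0.1  ]
[-0.048  0.009  0.025] [-0.049 -0.004 -0.1  ]
[-0.048  0.009  0.025] [-0.049 -0.004 -0.1  ]
[-0.049  0.008  0.025] [-0.049 -0.004 -0.1  ]
[-0.049  0.008  0.025] [-0.049 -0.004 -0.1  ]
[-0.049  0.007  0.025] [-0.049 -0.004 -0.1  ]
[-0.049  0.007  0.025] [-0.049 -0.004 -0.1  ]
[-0.049  0.006  0.025] [-0.049 -0.004 -0.1  ]
[-0.049  0.005  0.026] [-0.049 -0.004 -0.1  ]
[-0.049  0.005  0.026] [-0.049 -0.004 -0.1  ]
[-0.049  0.004  0.026] [-0.049 -0.004 -0.1  ]
[-0.049  0.004  0.026] [-0.049 -0.004 -0.1  ]
[-0.049  0.003  0.026] [-0.049 -0.004 -0.1  ]
[-0.049  0.003  0.026] [-0.049 -0.004 -0.1  ]
[-0.049  0.002  0.026] [-0.049 -0.004 -0.1  ]
[-0.049  0.002  0.
[... 226 characters left out ...]
.2000122070312, -24.5], [500.5, -1.899999976158142]]
 tray 684 [[666.9000244140625, -232.39999389648438], [790.9000244140625, -243.6999969482422], [812.7999877929688, -4.099999904632568], [688.7999877929688, 7.199999809265137]]
 bench z 0.0005148115189891334
side upright 776 [506.5 -91.5] [153.6  62.9] 72.95404815673828 [[454.0, -155.6999969482422], [514.0999755859375, -174.10000610351562], [559.0999755859375, -27.299999237060547], [499.0, -8.899999618530273]]
 tray 927 [[665.5, -235.3000030517578], [789.7999877929688, -246.60000610351562], [811.7999877929688, -4.400000095367432], [687.4000244140625, 6.900000095367432]]
 bench z 0.0018229372997059512
8.5 [ 0.52112082 -0.09952852  0.05080725]
```

Emit:
step_arm([
  [[-0.048, 0.013, 0.025], [-0.049, 0, -0.1], 1],
  [[-0.048, 0.013, 0.025], [-0.049, 0, -0.1], 1],
  [[-0.048, 0.012, 0.025], [-0.049, 0, -0.1], 1],
  [[-0.048, 0.012, 0.025], [-0.049, 0, -0.1], 1],
  [[-0.048, 0.011, 0.025], [-0.049, 0, -0.1], 1],
  [[-0.048, 0.011, 0.025], [-0.049, 0, -0.1], 1],
  [[-0.048, 0.01, 0.025], [-0.049, 0, -0.1], 1],
  [[-0.048, 0.01, 0.025], [-0.049, 0, -0.1], 1],
  [[-0.048, 0.009, 0.025], [-0.049, 0, -0.1], 1],
  [[-0.048, 0.009, 0.025], [-0.049, 0, -0.1], 1],
  [[-0.048, 0.008, 0.025], [-0.049, 0, -0.1], 1],
  [[-0.048, 0.008, 0.025], [-0.049, 0, -0.1], 1],
])

```text
clock: 9.5
tcp_pos: [0.545, -0.1014, 0.0487]
tcp_rot: [0.096, 0.971, -0.04, 0.216]
force: [-4.5, -1.0, 3.5]
gripper_width: 0.999
grasp_force: 2.2
```

Emit:
step_arm([
  [[-0.049, 0.007, 0.025], [-0.049, 0, -0.1], 1],
  [[-0.049, 0.007, 0.025], [-0.049, 0, -0.1], 1],
  [[-0.049, 0.006, 0.025], [-0.049, 0, -0.1], 1],
  [[-0.049, 0.006, 0.025], [-0.049, 0, -0.1], 1],
  [[-0.049, 0.005, 0.025], [-0.049, 0, -0.1], 1],
  [[-0.049, 0.005, 0.025], [-0.049, 0, -0.1], 1],
  [[0, 0, 0], [0, 0, 0], 1],
])

```text
clock: 10.08
tcp_pos: [0.5591, -0.1023, 0.0485]
tcp_rot: [0.068, 0.973, -0.033, 0.217]
force: [-3.2, 0.8, 1.3]
gripper_width: 0.998
grasp_force: 1.5
```

```bash
python3 plan.py .576 -.104 .05 84.9 6
python3 - <<'E'
from h import *
a=cam("scene");b=cam("side")
A=cv2.resize(a["frame"][180:320,200:340],None,fx=2.8,fy=4*.7,interpolation=cv2.INTER_CUBIC);B=cv2.resize(b["frame"][170:310,310:450],None,fx=2.8,fy=2.8,interpolation=cv2.INTER_CUBIC)
cv2.imwrite("pics/s5.png",np.clip(np.hstack([A,B])*1.5,0,255).astype(np.uint8))
E
```

```text
pos [ 0.5591 -0.1023  0.0485] yang 81.59 F [-3.2  0.8  1.3] tilt 25.4
[-0.067  0.003  0.024] [-0.047 -0.004 -0.1  ]
[-0.067  0.002  0.024] [-0.047 -0.004 -0.1  ]
[-0.067  0.002  0.024] [-0.047 -0.004 -0.1  ]
[-0.067  0.001  0.024] [-0.047 -0.004 -0.1  ]
[-0.067  0.     0.024] [-0.047 -0.004 -0.1  ]
[-0.067 -0.     0.024] [-0.047 -0.004 -0.1  ]
```

View pics/s5.png

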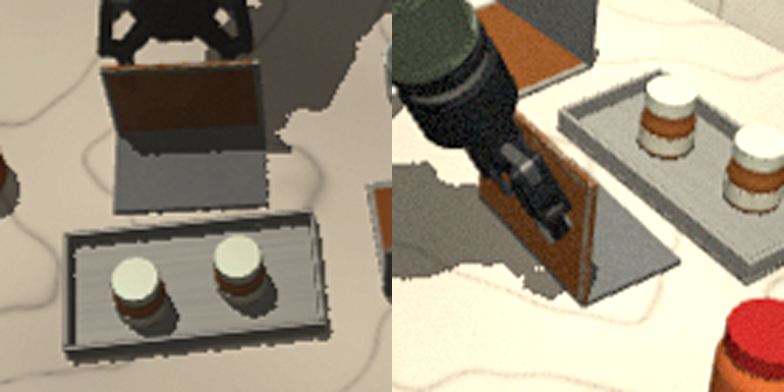

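The left crop (scene view) shows the shield upright with its foot front edge from (115,213) to (267,207). The tray's near rim runs from (65,234) to (313,213). I'll compute the gap and angle.

```bash
cat > gap.py <<'E'
from h import *
from scipy.stats import theilslopes
d=cam("scene");g=cv2.cvtColor(d["frame"],cv2.COLOR_BGR2GRAY).astype(float)
def show(fl,fr,tl,tr):
    c=lambda p,h:ray(d,p[0]/2.8+200,p[1]/2.8+180,h)[:2]*1000
    a,b,e,f=c(fl,6),c(fr,.006),0,0
    a=c(fl,.006);e=c(tl,.024);f=c(tr,.024)
    y=(f-e)/np.linalg.norm(f-e);x=np.array([y[1],-y[0]]);m=(e+f)/2
    t=(a+b)/2-m
    print("foot",a.round(1),b.round(1),"tray",e.round(1),f.round(1),np.linalg.norm(b-a).round(1),np.linalg.norm(f-e).round(1))
    print("toe in tray x,y mm",(t@x).round(1),(t@y).round(1),"ang deg",np.degrees(np.arctan2((b-a)[1],(b-a)[0])-np.arctan2(y[1],y[0])).round(2),"tray yang",np.degrees(np.arctan2(y[1],y[0])).round(2))
E
python3 - <<'E'
from gap import *
show((115,213),(267,207),(65,234),(313,213))
for u in(245,255,265,275,285,292): print(u,g[246:272,u].astype(int).tolist())
E
```

```text
foot [ 650.2 -180.8] [673.2 -34.7] tray [ 672.5 -228.6] [697.6   6.7] 147.9 236.7
toe in tray x,y mm -23.6 0.7 ang deg -2.87 tray yang 83.93
245 [66, 67, 67, 67, 66, 67, 67, 67, 64, 39, 56, 127, 126, 127, 124, 89, 40, 31, 32, 32, 50, 106, 102, 99, 100, 102]
255 [66, 66, 67, 67, 66, 67, 66, 66, 60, 52, 136, 130, 129, 124, 80, 42, 31, 32, 31, 50, 105, 101, 98, 100, 102, 101]
265 [65, 64, 65, 67, 67, 67, 66, 63, 39, 59, 133, 130, 124, 79, 42, 32, 32, 31, 50, 103, 100, 98, 99, 101, 99, 99]
275 [63, 64, 65, 63, 65, 65, 65, 60, 41, 109, 130, 123, 81, 42, 31, 32, 31, 49, 100, 98, 97, 98, 101, 96, 97, 103]
285 [64, 64, 64, 65, 63, 63, 61, 38, 51, 111, 109, 80, 43, 30, 31, 31, 47, 103, 132, 140, 140, 140, 140, 140, 141, 141]
292 [64, 64, 63, 63, 64, 64, 59, 41, 95, 124, 95, 79, 28, 34, 44, 31, 46, 98, 96, 96, 99, 98, 94, 122, 125, 123]
```

```bash
cat > g2.py <<'E'
from h import *
d=cam("scene");g=cv2.cvtColor(d["frame"],cv2.COLOR_BGR2GRAY).astype(float)
F=[];T=[]
for u in range(244,291):
    c=g[240:275,u];k=np.where(c[8:24]>105)[0]
    if len(k)==0: continue
    k0=8+k[0];k1=k0
    while c[k1+1]>105:k1+=1
    s=lambda i,j,l:i+(l-c[i])/(c[j]-c[i])*(j-i)
    F.append(ray(d,u,240+s(k0-1,k0,90) if c[k0-1]<90 else 240+s(k0-2,k0-1,90),0.)[:2])
    T.append(ray(d,u,240+s(k1,k1+1,100) if c[k1+1]<100 else 240+k1+1,.024)[:2])
F=np.array(F)*1e3;T=np.array(T)*1e3
f=np.polyfit(F[:,1],F[:,0],1);t=np.polyfit(T[:,1],T[:,0],1)
for y in(-170,-110,-50):print(y,"foot x",np.polyval(f,y).round(1),"tray x",np.polyval(t,y).round(1))
print(len(F),"slopes deg",np.degrees(np.arctan(f[0])).round(2),np.degrees(np.arctan(t[0])).round(2))
E
python3 g2.py
```

```text
-170 foot x 650.4 tray x 675.4
-110 foot x 659.4 tray x 680.5
-50 foot x 668.4 tray x 685.7
47 slopes deg 8.53 4.89
```

Emit:
step_arm([
  [[-0.05, 0.003, 0.02], [-0.035, 0, -0.075], 1],
  [[-0.05, 0.002, 0.02], [-0.035, 0, -0.075], 1],
  [[-0.05, 0.002, 0.02], [-0.035, 0, -0.075], 1],
  [[-0.05, 0.002, 0.02], [-0.035, 0, -0.075], 1],
  [[-0.05, 0.001, 0.02], [-0.035, 0, -0.075], 1],
  [[-0.05, 0.001, 0.02], [-0.035, 0, -0.075], 1],
  [[-0.05, 0, 0.02], [-0.035, 0, -0.075], 1],
  [[0, 0, 0], [-0.035, 0, -0.075], 1],
  [[0, 0, 0], [0, 0, 0], 1],
])

```text
clock: 11.03
tcp_pos: [0.5759, -0.1039, 0.0495]
tcp_rot: [0.04, 0.975, -0.027, 0.218]
force: [-0.5, 0.8, -0.1]
gripper_width: 1.001
grasp_force: 0.5
```

```bash
python3 plan.py .576 -.104 .05 84.9 1; python3 g2.py
```

```text
pos [ 0.5759 -0.1039  0.0495] yang 84.89 F [-0.5  0.8 -0.1] tilt 25.4
[-0.007 -0.002 -0.012] [-0.001 -0.    -0.002]Traceback (most recent call last):
  File "g2.py", line 13, in <module>
    f=np.polyfit(F[:,1],F[:,0],1);t=np.polyfit(T[:,1],T[:,0],1)
                 ~^^^^^
IndexError: too many indices for array: array is 1-dimensional, but 2 were indexed
```

Run:
```python
from h import *
b=cam("side")
B=cv2.resize(b["frame"][190:290,360:480],None,fx=6,fy=6,interpolation=cv2.INTER_CUBIC)
cv2.imwrite("pics/s6.png",np.clip(B*1.5,0,255).astype(np.uint8))
K=b["mtx"];T=np.linalg.inv(b["T"])
def pr(p):
    q=T[:3,:3]@p+T[:3,3];q=K@q;return q[:2]/q[2]
e=np.array([.680,-.113,0]);t=np.array([.996,-.089,0]);y=np.array([.089,.996,0])
for s in(-.12,-.06,0,.06):print(s,((pr(e+y*s)-[360,190])*6).round(0),((pr(e+y*s+[0,0,.024])-[360,190])*6).round(0))
```

```text
-0.12 [454. 491.] [463. 442.]
-0.06 [340. 397.] [347. 349.]
0 [234. 310.] [240. 263.]
0.06 [137. 230.] [141. 183.]
```

View pics/s6.png

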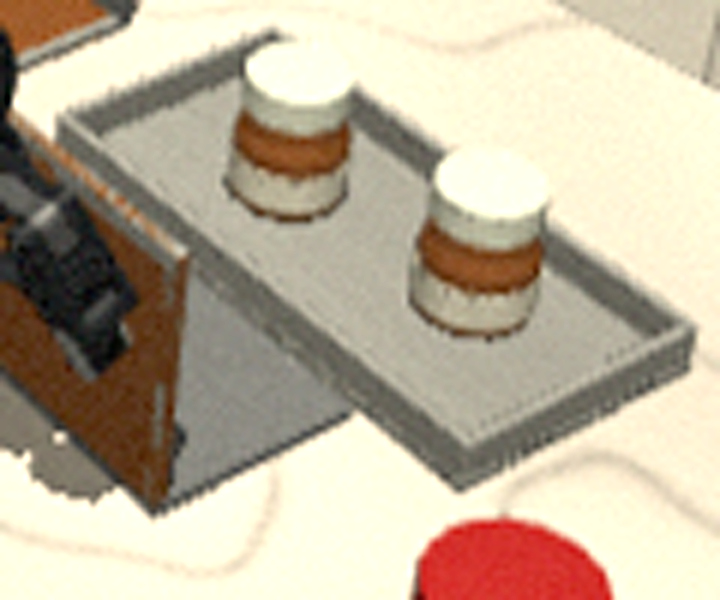

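The crop shows the foot's front right corner at about (352,412), touching the tray's near wall with no bench showing between them. I'll check that point, back off straight, and check again.

```bash
cat > c.py <<'E'
from h import *
b=cam("side");e=np.array([.680,-.113,0]);t=np.array([.996,-.089,0]);y=np.array([.089,.996,0])
for p in[(352,414),(352,408),(158,514),(460,490)]:
    q=ray(b,360+p[0]/6,190+p[1]/6,0)-e;print(p,(q@t*1e3).round(1),(q@y*1e3).round(1))
E
python3 c.py
```

```text
(352, 414) -2.7 -69.5
(352, 408) -0.4 -67.0
(158, 514) -96.6 -70.0
(460, 490) 2.1 -120.8
```

Emit:
step_arm([
  [[0.1, 0, -0.05], [0, 0, 0], 1],
  [[0.2, 0, -0.1], [0, 0, 0], 1],
  [[0.5, 0, -0.25], [0, 0, 0], 1],
  [[0.8, 0, -0.4], [0, 0, 0], 1],
  [[0.5, 0, -0.8], [0, 0, 0], 1],
  [[0.5, 0, -0.8], [0, 0, 0], 1],
  [[0, 0, 0], [0, 0, 0], 1],
])

```text
clock: 11.77
tcp_pos: [0.4357, -0.0893, 0.0933]
tcp_rot: [0.039, 0.975, -0.027, 0.218]
force: [-0.2, -0.5, 0.0]
gripper_width: 0.999
grasp_force: 0.0
```

Run:
```python
from h import *
e=np.array([.680,-.113]);t=np.array([.996,-.089]);y=np.array([.089,.996])
for n in("scene","side"):
    d=cam(n);w=cloud(d);P=w.reshape(-1,3);q=np.c_[(P[:,:2]-e)@t,(P[:,:2]-e)@y,P[:,2]]
    s=q[(abs(q[:,0]+.095)<.03)&(abs(q[:,1])<.1)&(q[:,2]>.03)&(q[:,2]<.118)]
    rc=cv2.minAreaRect(s[:,:2].astype(np.float32)*1000);print(n,len(s),np.round(rc[0],1),np.round(rc[1],1),rc[2],np.polyfit(s[:,1],s[:,0],1).round(4),"zmax",s[:,2].max())
    for k in((.03,.06),(.09,.118)):
        m=s[(s[:,2]>k[0])&(s[:,2]<k[1])];print("  x at z",k,np.median(m[:,0])*1e3)
    cv2.imwrite(f"pics/{n}_e.png",d["frame"])
b=cv2.imread("pics/side_e.png");B=cv2.resize(b[190:290,330:450],None,fx=6,fy=6,interpolation=cv2.INTER_CUBIC);cv2.imwrite("pics/s7.png",np.clip(B*1.5,0,255))
print(r.get_obs()["tcp_pos"])
```

```text
scene 964 [-96.7   6.1] [ 12.8 150.3] 0.1269788295030594 [ 0.0035 -0.0956] zmax 0.11793892163538455
  x at z (0.03, 0.06) -95.58016960891577
  x at z (0.09, 0.118) -95.7246873585914
side 1460 [-99.    4.9] [  8.4 154.1] 0.4903919994831085 [ 0.0005 -0.1001] zmax 0.11799693022089375
  x at z (0.03, 0.06) -100.0647608063228
  x at z (0.09, 0.118) -100.20634743309797
[ 0.44107495 -0.09054547  0.09326068][ WARN:0@2.663] global loadsave.cpp:1063 imwrite_ Unsupported depth image for selected encoder is fallbacked to CV_8U.
```

View pics/s7.png

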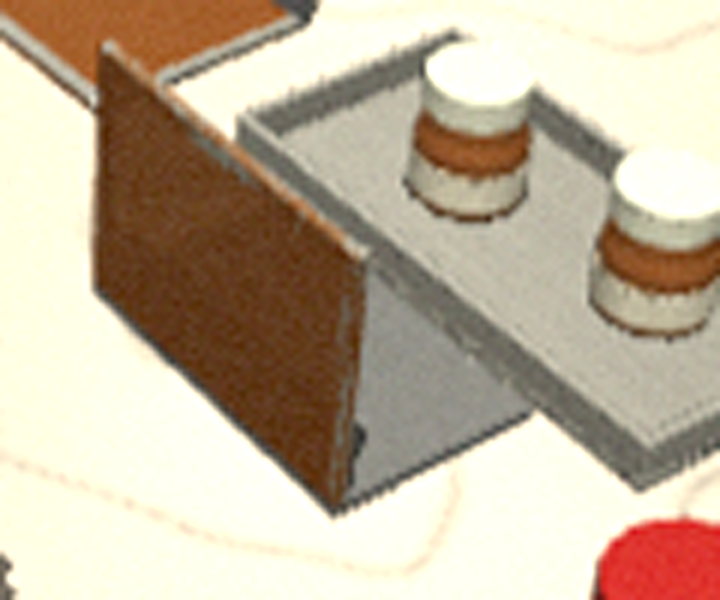

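The shield stands square about 3–5 mm from the tray and about 5 mm off its middle, and the tool is clear. Handing in.

```bash
python3 -c "
from rig import r
print(r.finish_job())"
```

```text
the job is handed in; nothing more can be done
None
```

The job is handed in, with no verdict shown: by the camera measurements the shield stands upright and square to the tray's near side, its foot edge 3–5 mm short of it and about 5 mm off the middle. The arm was clear and never went near the jars, tub or beaker.

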